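# Free the stuck locating key and park it

### The arm

A 7-joint arm with a two-finger parallel gripper is mounted at the origin on a cart in front of the work surface, level with it; the furniture and walls round the work are solid. World frame = base frame: x ahead of the robot, y to its left, z up, the work surface at z = 0. Lengths are in m, angles in rad, forces in N, time in s.
With the tool pointing down it reaches from about 0.425 to 0.875 m from the base axis. Payload 9.9 kg.
Tool frame: the origin (TCP) lies on the centre line of the jaws, within the pads' length; the fingertips stand ahead of it and the grasp point (between the pads) lies 11 mm behind it (arm.tip_extent is the z of the fingertips in the tool frame, in m); z points along the fingers, y is the line along which they close (so a half turn about z gives the same grasp; the last joint's range is limited). The gripper opens to 85 mm and grips with 20 to 120 N. Pads are 22 mm wide; open, the fingers measure 114 mm over their backs; the gripper's body (76 mm by 85 mm) begins 54 mm behind the grasp point. The pads swing forward as they close: fully open they stand 13 mm farther back than shut.
Start: joints at [-1.422, 0.576, 0.025, 1.437, -0.015, 1.129, -0.057], TCP at [0.156, 0.657, 0.239] pointing down, gripper open.
Joint ranges: [-2.76, 2.76], [-0.34, 2.15], [-1.52, 1.57], [0.19, 2.46], [-1.09, 4.23], [0.17, 1.99], [-2.82, 2.82]. Speed limits (rad/s): [2.22, 2.22, 3.01, 3.01, 3.14, 3.14, 3.14].

### API

Orientations are given as a 3x3 rotation matrix whose columns are the frame's x, y, z axes.
In Python, from station import arm gives the robot as it stands. The module is installed in compiled form; this text tells all that it offers.
- The arm moves only by the tool arm_command, never from a script. Its argument "rows" is a list of rows, each a list of 6 numbers: the shift along the tool's x, y, z in mm, then the turn, a rotation vector about the tool's x, y, z in rad. A call has 1 to 12 rows; each row is the pose to reach, as a shift and turn from the pose commanded when the call began, along the tool's axes at that moment; what a row does not reach only later rows make up. A row lasts 1/8 s, in which the tool goes at most 62.5 mm and 10.7 degrees, less where a joint would pass 70% of its speed; a pose out of reach is approached as far as the arm can. A call with a gripper value outside its range is refused whole. "claw" is the closure in counts, from 0 (fully open) to 255 (shut), set as the call begins (left out, the last holds). The fingers move at their own pace and stop on an object; "force" is the grip in N (left out, the last holds). Time passes only in rows, so rows that repeat a pose let the fingers close. It gives the time, the measured TCP pose, the force and the opening at its end, in the units of the state.
- arm.get_state(): the state, without advancing time (a new reading comes with each control period).
- arm.grab_frame(name): name is "scene" or "top"; returns a dict with "pixels" (420x560x3 uint8, red, green, blue), "depth" (420x560 float32, m along the optical axis (not along the pixel's ray), 0 where there is no reading), "fx", "fy", "cx", "cy" (pixels), "k1" (the pictures are not rectified: a ray, as slopes to the right and down, at radius r is drawn at 1 + k1 r^2 times it, then the intrinsics apply), "cam_to_world" (4x4, takes a point from camera to world coordinates). Camera axes: x right, y down, z forward; pixel columns grow to the right and rows downward; lengths in m; the calibration is good to about 2 mm. A picture is of the moment at which its call begins.
- arm.job_done(): hands the job in, once; it reports no verdict.
The state is a dict: "t": time; "joint_positions": joint angles; "joint_vel": joint speeds; "joint_efforts": joint torques, N m; "eef_pos": TCP position; "tool_rot": TCP orientation; "force": force on the tool from outside, world axes, zero at the start; "wrist_torque": the same for the moment, N m; "gripper_width": finger opening in m.
Only numpy, scipy, OpenCV 4.12 (cv2) and the standard library are available. Lean on these libraries where they do the work, as an engineer would, in place of code of your own. Each camera call takes 0.05 s, during which the arm holds its last target. There are 200 camera calls.

### The job

The steel locating key with the orange head is stuck upright in the grey holder block. Rock it from side to side, towards one brass shoe and then the other, until both shoes are pushed well back while it is still seated, and only then pull it out. Lay it down flat on the open bench and let go, then take it again across the middle of its shank and set it level in the two saddles of the blue rest, without disturbing the other things on the bench.

Things in the scene. Friction and masses are not known exactly. Their poses are not given: they have to be found in the camera images.
- key: Loose key, 140 mm, about 0.25 kg. Origin: end of its foot; z runs foot to head (up at the start); x, y as the block's at the start. Foot round in the x-z plane (radius 10 mm), so it rocks about y. Steel shank 20 x 20 mm. Collar 28 (x) x 20 (y) mm at z = 31 to 37 mm. Orange head 28 (x) x 20 (y) mm at z = 118 to 140 mm. Its y faces, 20 mm apart, are flat from end to end.
- key_mid (a point): Point in the middle of the key's shank, 77.5 mm from the foot end; axes as the key's.
- key_head (a point): Centre of the key's orange head, 129 mm from the foot end; axes as the key's.
- key_block: Fixed grey holder, 100 (x) x 61 (y) mm, top 60 mm above the bench, on a foot plate 150 x 74 mm. Origin: centre of its underside. The key's foot stands 6 mm above the bench in a channel 21.5 mm wide along x. Brass shoes in the channel at the +x and -x side of the key, 46 to 58 mm above the bench, reach over its collar 3 mm above it, so a straight pull jams.
- shoe_a (a joint): How far the shoe on the block's +x side is pushed back, m: 0 at the start (0.5 mm from the shank), 0.010 at its stop. It resists with about 7 N and stays where it is pushed; leaning the key 0.18 rad about its foot towards it pushes it about 8 mm. Both shoes must be back more than 4 mm for the collar to pass; 6 mm or more is comfortable.
- shoe_b (a joint): The same for the shoe on the block's -x side.
- key_rest: Fixed rest: dark base 110 (x) x 80 (y) x 8 mm; two blue saddles 8 mm thick at x = -25 and +25 mm, 42 mm free between them. Flat seats 40 mm above the bench, 30 mm wide along y, between flared cheeks that end 54 mm above the bench. Origin: centre of its underside. The key lies along x, head to either end, shank in both saddles, collar and head outside them.
- rest_seat (a point): Where the middle of the shank (key_mid) lies when the key is centred in the rest: 50 mm above the rest's origin; axes as the rest's.
- weight: Bystander: turned brass weight 40 mm wide, 58 mm tall; origin at the centre of its underside. Leave alone.
- solvent_bottle: Bystander: white bottle with blue cap, 65 mm wide, 148 mm tall; origin at the centre of its underside. Leave alone.
- nippers: Bystander: blue-handled side cutters lying flat, 48 x 111 x 12 mm; origin at the centre of the underside. Leave alone.
- hex_keys: Bystander: red folding hex key set, 26 x 85 x 18 mm; origin at the centre of the underside. Leave alone.

How it is judged:
On the way, in this order (a step that is already met when the one before it is completed fails the run):
1. Both shoes pushed back at least 5 mm while the key is still seated in the block (not raised more than 8 mm) (value of joint each of shoe_a, shoe_b above 0.005 m and z of key in the frame of key_block below 0.014 m), for 0.05 s.
2. The key lies flat on the bench, clear of block and rest, released and at rest (angle between key's own z axis and vertical between 1.4 and 1.74 rad and height (world z) of key_mid below 0.025 m and contact force between the fingers and key below 0.1 N and linear speed of key below 0.03 m/s and contact force between key and key_block below 0.1 N and contact force between key and key_rest below 0.1 N), for 0.2 s.
At the end, for the whole second after the job is handed in: The key lies level (within 0.17 rad) in both saddles of the rest, along it within 0.2 rad, the middle of its shank within 18 mm of the rest's centre and within about 5 mm of its seated height, released and at rest (angle between key's own z axis and vertical between 1.4 and 1.74 rad and horizontal distance between key_mid and rest_seat below 0.018 m and angle between the z axis of key and the x axis of key_rest, either way round below 0.2 rad and z of key_mid in the frame of rest_seat between -0.005 and 0.006 m and linear speed of key below 0.02 m/s and contact force between the fingers and key below 0.1 N); the robot touches nothing.
It fails at once if The weight moved more than 30 mm (distance of weight from where it was at the start of the episode above 0.03 m).
It fails at once if The solvent bottle moved more than 30 mm (distance of solvent_bottle from where it was at the start of the episode above 0.03 m).
It fails at once if The nippers moved more than 30 mm (distance of nippers from where it was at the start of the episode above 0.03 m).
It fails at once if The hex keys moved more than 30 mm (distance of hex_keys from where it was at the start of the episode above 0.03 m).
It also fails if it takes over 58 s, if anything falls off the work surface, if the arm or the gripper's body presses on something with over 40 N, if the wrist force passes 120 N, or if a joint passes its speed limit or range.

## Working session

There is one attempt and no reset: what is moved stays moved. The work goes in short steps, Python scripts to look and compute and a tool call to move; the robot and the scene stay as the last step left them, time stands still between calls to the robot, and variables do not carry over. Pictures are saved under pics/ and viewed, on a budget of 10 in all, crops included, one or two more only if the job needs it, and the job is handed in when it is done.

Besides the shell and the picture viewer there is one more tool, called after "Request:" as name([rows], argument=value, ...), one row to a line, values as JSON. arm_command: Moves the arm, as the interface text tells. Its arguments: {"type":"object","properties":{"rows":{"type":"array"},"claw":{"type":"number"},"force":{"type":"number"}},"required":["rows"]}

```bash
mkdir -p pics
cat > h.py <<'E'
import numpy as np, cv2
from station import arm
def grab(n):
    f=arm.grab_frame(n); np.savez('%s.npz'%n,**f); return f
def load(n): return dict(np.load('%s.npz'%n))
def pts(f):
    """world coords per pixel (H,W,3), nan where no depth"""
    d=f['depth']; H,W=d.shape
    v,u=np.mgrid[0:H,0:W].astype(np.float64)
    K=np.array([[f['fx'],0,f['cx']],[0,f['fy'],f['cy']],[0,0,1]],float)
    s=cv2.undistortPoints(np.stack([u,v],-1).reshape(-1,1,2),K,np.array([float(f['k1']),0,0,0])).reshape(H,W,2)
    d=np.where(d>0,d,np.nan).astype(float)
    c=np.stack([s[...,0]*d,s[...,1]*d,d],-1); T=f['cam_to_world']
    return c@T[:3,:3].T+T[:3,3]
E
python3 - <<'E'
from h import *
a=[grab(n) for n in('scene','top')]
for n,f in zip(('scene','top'),a):
    print(n,f['cam_to_world'].round(3).tolist(),f['fx'],f['k1'])
    cv2.imwrite('pics/%s0.png'%n,f['pixels'][...,::-1])
s=arm.get_state(); print(s['t'],s['eef_pos'],s['tool_rot'],s['gripper_width'],arm.tip_extent)
E
```

```text
scene [[0.869, -0.29, 0.402, -0.049], [-0.495, -0.49, 0.717, -1.137], [-0.011, -0.822, -0.569, 0.977], [0.0, 0.0, 0.0, 1.0]] 465.22024867204 0.009721867007329615
top [[-0.004, -0.995, 0.103, 0.398], [-1.0, 0.001, -0.021, -0.019], [0.02, -0.103, -0.994, 1.725], [0.0, 0.0, 0.0, 1.0]] 484.89426496771245 -0.16215542921660103
0.1 [0.15561591 0.65640967 0.23855361] [[-9.73032462e-01  2.30668062e-01 -2.70000194e-04]
 [ 2.30668209e-01  9.73031375e-01 -1.45633277e-03]
 [-7.32107975e-05 -1.47933952e-03 -9.99998903e-01]] 0.08553307637092894 0.008
```

View pics/scene0.png

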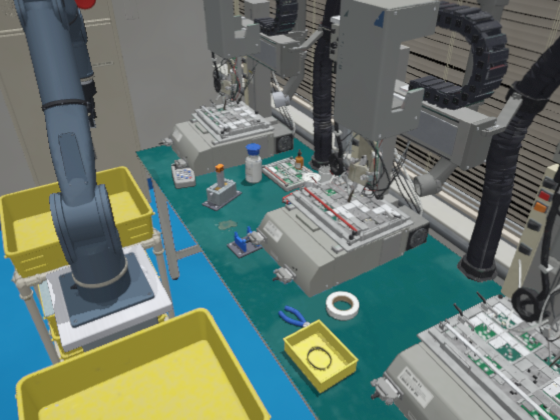

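View pics/top0.png

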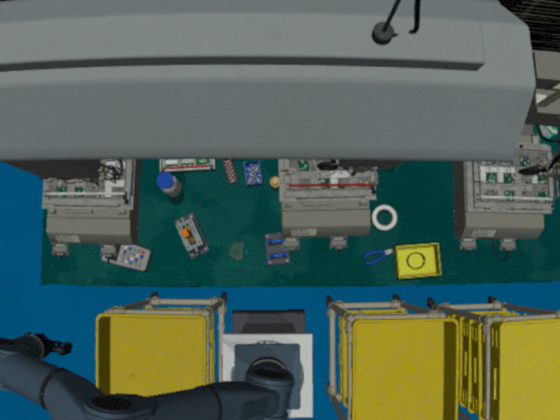

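The scene view shows the block with the orange key head at (219,170) and the blue rest at (245,243). The top view shows the block at (190,235), the rest at (278,248), the bottle at (168,185), the nippers at (378,256) and the brass weight at (275,182). Next I measure these from depth.

```bash
python3 - <<'E'
from h import *
for n in('top','scene'):
    f=load(n); P=pts(f); px=f['pixels'].astype(int); R,G,B=px[...,0],px[...,1],px[...,2]
    hsv=cv2.cvtColor(f['pixels'],cv2.COLOR_RGB2HSV); h,s,v=hsv[...,0],hsv[...,1],hsv[...,2]
    def reg(u0,u1,v0,v1,m):
        M=np.zeros(m.shape,bool); M[v0:v1,u0:u1]=1; return M&m&np.isfinite(P[...,2])
    kb=(165,220,205,270) if n=='top' else (195,250,155,215)
    kr=(255,305,228,270) if n=='top' else (220,270,225,260)
    def rep(name,M):
        q=P[M]
        if len(q)<3: print(n,name,len(q));return
        r=cv2.minAreaRect((q[:,:2]*1000).astype(np.float32))
        print(n,name,len(q),'mean',q.mean(0).round(4),'z5-95',np.percentile(q[:,2],[5,50,95]).round(3),'rect',np.round(r[0],1),np.round(r[1],1),round(r[2],1))
    rep('orange',reg(*kb,(h<18)&(s>150)&(v>100)&(P[...,2]>.09)))
    zz=P[...,2]
    rep('blocktop',reg(*kb,(zz>.052)&(zz<.068)))
    rep('plate',reg(*kb,(zz>.004)&(zz<.05)&(s<90)))
    rep('restblue',reg(*kr,(h>100)&(h<130)&(s>150)&(zz>.03)))
    rep('restall',reg(*kr,(zz>.005)))
    rep('restbase',reg(*kr,(zz>.004)&(zz<.014)))
    rep('bench',reg(*( (215,225,215,225) if n=='top' else (240,250,215,222)),zz>-1))
E
python3 - <<'E'
import cv2,numpy as np
a=cv2.imread('pics/top0.png')[140:290,140:340]; b=cv2.imread('pics/scene0.png')[130:280,160:360]
cv2.imwrite('pics/crops.png',np.vstack([cv2.resize(x,(800,600),interpolation=cv2.INTER_CUBIC)[:, :] for x in(a,b)])[::2,::2] if 0 else np.hstack([cv2.resize(a,(400,300),interpolation=cv2.INTER_CUBIC),cv2.resize(b,(400,300),interpolation=cv2.INTER_CUBIC)]))
E
```

```text
top orange 46 mean [0.4989 0.2663 0.1446] z5-95 [0.138 0.145 0.15 ] rect [498.7 267.3] [26.5 17.2] 26.9
top blocktop 394 mean [0.4974 0.2656 0.0601] z5-95 [0.054 0.06  0.066] rect [498.3 268.4] [122.7  62.2] 24.8
top plate 267 mean [0.4953 0.2563 0.0143] z5-95 [0.005 0.01  0.046] rect [497.9 268.4] [148.9  76.7] 24.1
top restblue 71 mean [ 0.449  -0.0333  0.0435] z5-95 [0.036 0.043 0.054] rect [451.1 -35.1] [57.4 59.1] 5.9
top restall 1009 mean [ 0.462  -0.0562  0.0436] z5-95 [0.006 0.037 0.11 ] rect [450.6 -45.3] [173.9 145.3] 89.8
top restbase 542 mean [ 0.4434 -0.0347  0.0078] z5-95 [0.004 0.007 0.013] rect [450.6 -45.2] [174.3 145.3] 89.8
top bench 100 mean [5.543e-01 1.687e-01 3.000e-04] z5-95 [-0.006  0.001  0.006] rect [554.2 168.5] [33.2 34.2] 0.5
scene orange 37 mean [0.4954 0.2638 0.1426] z5-95 [0.133 0.144 0.15 ] rect [497.3 266.9] [31. 20.] 34.1
scene blocktop 419 mean [0.5223 0.3339 0.06  ] z5-95 [0.053 0.06  0.066] rect [558.8 344.7] [276.6 208.9] 81.7
scene plate 814 mean [0.5367 0.3493 0.0266] z5-95 [0.006 0.027 0.048] rect [560.1 341.7] [307.8 250.2] 79.6
scene restblue 90 mean [ 0.438  -0.0319  0.0423] z5-95 [0.031 0.042 0.055] rect [435.6 -31. ] [99.5 49.2] 51.0
scene restall 863 mean [ 0.4539 -0.062   0.0406] z5-95 [0.006 0.039 0.087] rect [452.7 -12.5] [176.1 180. ] 57.5
scene restbase 384 mean [ 0.4339 -0.0352  0.0081] z5-95 [0.004 0.008 0.013] rect [450.4 -11.6] [200.5 155.7] 66.1
scene bench 69 mean [0.5159 0.1115 0.0015] z5-95 [-0.003  0.001  0.005] rect [516.1 112.4] [51.9 32.8] 63.9
```

View pics/crops.png

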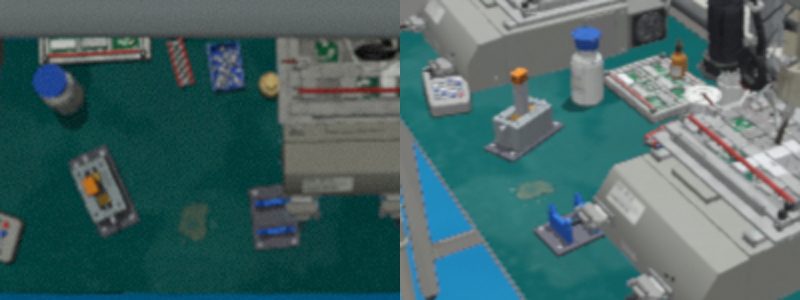

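Top crop: block long axis runs up-left to down-right around (105,190). The rest is at (273,217), with its saddles stacked along world x and a machine clamp next to it at (300,207). Next a height map around the rest and the open bench.

Run:
```python
from h import *
f=load('top');P=pts(f).reshape(-1,3); g=load('scene'); Q=pts(g).reshape(-1,3)
A=np.vstack([P,Q]);A=A[np.isfinite(A[:,2])]
def hm(x0,x1,y0,y1,s):
    print('cols y',np.round(np.arange(y1,y0,-s)*1000).astype(int))
    for x in np.arange(x1,x0,-s):
        r=[]
        for y in np.arange(y1,y0,-s):
            q=A[(abs(A[:,0]-x)<s/2)&(abs(A[:,1]-y)<s/2),2]
            r.append('%4d'%(1000*np.percentile(q,90)) if len(q) else '   .')
        print('%4d'%(x*1000),*r)
hm(.34,.60,-.16,.06,.02)
hm(.36,1.0,.0,.44,.04)
# rest orientation from blue pixels top & scene
for n in('top','scene'):
    f=load(n);P=pts(f);hsv=cv2.cvtColor(f['pixels'],cv2.COLOR_RGB2HSV);h,s=hsv[...,0],hsv[...,1]
    M=(h>100)&(h<130)&(s>130)&(P[...,2]>.025)&(P[...,2]<.06)&(abs(P[...,0]-.45)<.05)&(abs(P[...,1]+.035)<.04)
    q=P[M]
    for sg,w in((1,q[q[:,0]>.45]),(-1,q[q[:,0]<.45])):
        if len(w)<5: print(n,sg,len(w));continue
        l=cv2.fitLine((w[:,:2]*1000).astype(np.float32),cv2.DIST_L2,0,.01,.01).ravel()
        print(n,sg,len(w),w.mean(0).round(4),np.ptp(w,0).round(3),'dir deg',np.degrees(np.arctan2(l[1],l[0])).round(1))
```

```text
cols y [  60   40   20    0  -20  -40  -60  -80 -100 -120 -140]
 600  985  985  986  986  986  986  985  985  985  985  985
 580  966  966  966  966  966  966  965  966  966  966  966
 559    4    6    4    3    3  121  124  127  939  940  939
 539    3    4    5    3    2    4  124  124  123  123  122
 519    3    4    3    3    2    4  121  122  121  121  120
 499    3    3    1   12    9   11  102  106  108  105  105
 479    4    4    2   50   48   44   75   76   75   68   64
 459    4    3    3   12   12   11   69   71   71   61    4
 439    3    3    4   11   12   37   57   67   61    3    4
 419    2    3    5   37   49   40   47   62    4    4    3
 399    3    4    4    9   12   11   11    9    4    4    3
 379    4    4    3    5    3    3    4    4    5    4    3
 359    4    3    4    4    3    3    3    3    3    4    4
cols y [440 400 360 320 280 240 200 160 120  80  40]
1000    4    4    .  435  423  158    1    4    .    .    .
 960    4  610  483  535  587  655    .    .    .    .    .
 919   97  619  530  541  540   34   54   68   38    .    .
 879  962  539   26   9
[... 338 characters left out ...]
639  645 1030 1031 1030 1032 1032 1032 1032 1033 1033 1033
 599  980  992  992  992  993  993  992  993  993  994  993
 559  957  958  958  959  959  959  959  959  959  959  959
 519   95    4    4   60  143   63    3    4    4    4    4
 479   75    5    5    4  143   84    5    4    4    4    4
 439   32   20    5    4   60   55    7    4    5    5    4
 399   31   15    5    5    4    5    4    4    4    4    3
top 1 38 [ 0.4751 -0.0306  0.0431] [0.01  0.055 0.031] dir deg -83.8
top -1 39 [ 0.426  -0.0371  0.0432] [0.011 0.059 0.025] dir deg -84.9
scene 1 24 [ 0.4739 -0.0092  0.0442] [0.011 0.021 0.029] dir deg -78.0
scene -1 78 [ 0.4263 -0.0394  0.0388] [0.015 0.062 0.03 ] dir deg -84.5
```

Run:
```python
from h import *
P=pts(load('top'))
np.set_printoptions(linewidth=220)
print('top px rows 226..264 u270..300 : x,y at centre',P[246,285].round(3))
print('y  ',(P[246,266:306:2,1]*1000).round().astype(int))
for v in range(224,266,2): print(v,int(np.nan_to_num(P[v,285,0])*1000),(np.nan_to_num(P[v,266:306:2,2])*1000).round().astype(int))
Q=pts(load('scene')).reshape(-1,3);Q=Q[np.isfinite(Q[:,2])]
ys=np.arange(.40,-.1,-.04)
print('scene',(ys*1000).round().astype(int))
for x in np.arange(.8,.35,-.04):
    print(int(x*1000),*['%4d'%(1000*np.percentile(q,90)) if len(q:=Q[(abs(Q[:,0]-x)<.02)&(abs(Q[:,1]-y)<.02),2]) else '   .' for y in ys])
```

```text
top px rows 226..264 u270..300 : x,y at centre [ 0.457 -0.063  0.062]
y   [   3   -5  -12  -19  -26  -33  -40  -47  -53  -60  -66  -74  -80  -87  -94 -101 -108 -115 -125 -133]
224 527 [  5   3  -6  -3 -10  -4  -3  -3  79 128 121 124 120 123 120 128 117 118 116 117]
226 521 [  2   4   3  -1  -2   2   1  -1  65 116 122 121 122 115 117 120 118 123 119 117]
228 515 [ -3  -9   2   3   2   1  -2   1  63 115 110 112 110 112 110 114 115 114 114 119]
230 509 [ -4   4  -7  -8   3  -3  -1   5  59 101 111 113 105 111 106 113 107 115 115 114]
232 503 [ -4  -2  -4   3  -5  -7  -3  -1  96  97  98 102  97 106  97 105 101 102 102 100]
234 496 [  9   9   9  10   9   5  12   7  90  90  93  88  90  86  95  97 100  93  96  91]
236 490 [ 4 15  7  1  9 10 14 12 85 83 86 75 81 90 91 91 79 78 76 79]
238 484 [ 4 11  2  7  8 12 12  7 67 68 72 79 77 78 67 77 76 68  0 -3]
240 478 [ 0  3  6  5 38 44 41 34 45 52 62 70 65 66 65 69 58 -3  5  0]
242 470 [ 6 51 49 50 41 46 26  4 15 65 63 70 69 72 68 63 65  4  2  4]
244 463 [ 5 10 11  4 12  4  6 15  3 67 63 68 65 70 67 73 66 -5 10  5]
246 457 [ 6  9  8 17  7 12  6  7 5
[... 873 characters left out ...]
  198  192
720  337   26   22   17   19   18   16   21    .    .    .  174  179
679  364  151  144    4    4    4    3   17   37    .    .  201  192
639    4  147  125    5    5    4    4    3    .    .    .  172  189
599    4    5    4    3    2    3    3    3    3 -751 -752  150  169
559 -747 -752 -748   60   36    3    3    3    2 -749 -750  121  123
519    3 -749 -750  134   63    3    3    4    3    3 -752  118  122
479    4    2 -751  132   87    7    3    3    3    2   44   74   84
439   22    4    4   60   54    6    3    5    3    3   46   44   68
399   20    4    5    5    4    4    4    4    4    3   10   11    8
359    3    5    5    4    4    4    4    4    4    3    3    4    3
```

Run:
```python
import cv2,numpy as np
a=cv2.imread('pics/top0.png')[225:270,258:308]; b=cv2.imread('pics/scene0.png')[220:265,220:270]
cv2.imwrite('pics/rest.png',np.hstack([cv2.resize(x,(400,360),interpolation=cv2.INTER_CUBIC) for x in(a,b)]))
```

```text
(no output)
```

View pics/rest.png

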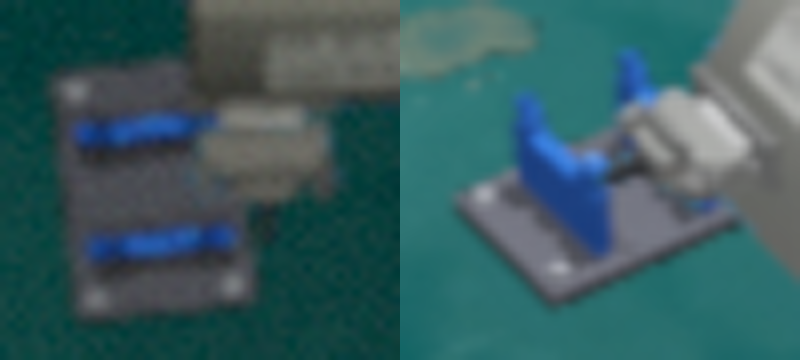

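The rest's lower saddle spans zoomed (90,250) to (235,237), and the upper one starts at (75,133) and runs under a machine clamp. The clamp's left edge is at zoomed x≈200 and its lower edge at row≈195. Now I convert these pixels to world positions at known heights.

```bash
cat >> h.py <<'E'
def pix(f,u,v,z):
    K=np.array([[f['fx'],0,f['cx']],[0,f['fy'],f['cy']],[0,0,1]],float)
    s=cv2.undistortPoints(np.array([[[u,v]]],float),K,np.array([float(f['k1']),0,0,0])).ravel()
    T=f['cam_to_world']; d=T[:3,:3]@[s[0],s[1],1]; o=T[:3,3]
    return o+d*(z-o[2])/d[2]
def proj(f,X):
    T=f['cam_to_world']; c=T[:3,:3].T@(np.asarray(X)-T[:3,3]); s=c[:2]/c[2]; s=s*(1+f['k1']*(s@s))
    return np.array([f['fx']*s[0]+f['cx'],f['fy']*s[1]+f['cy']])
E
python3 - <<'E'
from h import *
f=load('top')
z8=lambda a,b:(258+(a+.5)/8-.5,225+(b+.5)/8-.5)
for n,a,b,z in(('low+y',90,250,.054),('low-y',235,237,.054),('up+y',75,133,.054),('clampL',200,150,.066),('clampLow',240,195,.066),('mach',193,95,.085),
  ('hole1',78,92,.008),('hole2',98,298,.008),('hole3',232,285,.008)):
    print(n,pix(f,*z8(a,b),z).round(4))
g=load('scene'); Z8=lambda a,b:(220+(a-400+.5)/8-.5,220+(b+.5)/8-.5)
for n,a,b,z in(('low+y',528,95,.054),('low-y',605,160,.054),('up+y',630,55,.054),('hole+',485,193,.008),('hole-',560,268,.008),('clampL',620,110,.066)):
    print('sc',n,pix(g,*Z8(a,b),z).round(4))
E
```

```text
low+y [ 0.4239 -0.0077  0.054 ]
low-y [ 0.4292 -0.0701  0.054 ]
up+y [ 0.4742 -0.0013  0.054 ]
clampL [ 0.4662 -0.0549  0.066 ]
clampLow [ 0.4469 -0.0719  0.066 ]
mach [ 0.4887 -0.0516  0.085 ]
hole1 [ 0.4944 -0.0022  0.008 ]
hole2 [ 0.4034 -0.0109  0.008 ]
hole3 [ 0.4089 -0.0701  0.008 ]
sc low+y [ 0.4264 -0.0088  0.054 ]
sc low-y [ 0.4344 -0.0633  0.054 ]
sc up+y [ 0.4748 -0.0055  0.054 ]
sc hole+ [ 0.4056 -0.0043  0.008 ]
sc hole- [ 0.4113 -0.0638  0.008 ]
sc clampL [ 0.4478 -0.0513  0.066 ]
```

Request:
arm_command([
  [-35,-25,3,0,0,-0.055],
  [-70,-50,6,0,0,-0.11],
  [-106,-75,10,0,0,-0.165],
  [-141,-100,13,0,0,-0.22],
  [-176,-125,16,0,0,-0.275],
  [-211,-150,20,0,0,-0.33],
  [-246,-175,23,0,0,-0.385],
  [-282,-200,26,0,0,-0.44],
  [-317,-225,29,0,0,-0.495],
  [-352,-250,32,0,0,-0.55],
  [-387,-275,36,0,0,-0.605],
  [-422,-300,39,0,0,-0.658],
], claw=0, force=60)

```text
t: 1.6
eef_pos: [0.4977, 0.2663, 0.1999]
tool_rot: [[-0.91, -0.414, -0.001], [-0.414, 0.91, -0.0], [0.001, -0.0, -1.0]]
force: [-0.1, 1.3, 0.4]
gripper_width: 0.0854
```

Request:
arm_command([
  [0,1,24,0,0,0],
  [0,1,48,0,0,0],
  [0,1,72,0,0,0],
  [0,1,72,0,0,0],
])

```text
t: 2.1
eef_pos: [0.4956, 0.2677, 0.1267]
tool_rot: [[-0.911, -0.413, -0.003], [-0.413, 0.911, -0.002], [0.004, -0.001, -1.0]]
force: [0.1, -0.1, 0.3]
gripper_width: 0.0855
```

Request:
arm_command([
  [0,0,0,0,0,0],
  [0,0,0,0,0,0],
  [0,0,0,0,0,0],
  [0,0,0,0,0,0],
  [0,0,0,0,0,0],
  [0,0,0,0,0,0],
  [0,0,0,0,0,0],
  [0,0,0,0,0,0],
], claw=255, force=60)

```text
t: 3.1
eef_pos: [0.4972, 0.2683, 0.1289]
tool_rot: [[-0.911, -0.412, 0.001], [-0.412, 0.911, 0.0], [-0.001, -0.0, -1.0]]
force: [0.7, -0.8, 5.5]
gripper_width: 0.0188
```

Request:
arm_command([
  [3.4,0,0,0,-0.03,0],
  [6.7,0,0.2,0,-0.06,0],
  [10,0,0.5,0,-0.09,0],
  [13.4,0,0.8,0,-0.12,0],
  [16.7,0,1.2,0,-0.15,0],
  [20,0,1.8,0,-0.18,0],
  [20.5,0,1.9,0,-0.185,0],
  [20.5,0,1.9,0,-0.185,0],
])

```text
t: 4.1
eef_pos: [0.4793, 0.2602, 0.1272]
tool_rot: [[-0.895, -0.412, 0.17], [-0.405, 0.911, 0.077], [-0.186, -0.0, -0.983]]
force: [4.5, -2.0, 5.1]
gripper_width: 0.0194
```

Request:
arm_command([
  [-5.6,0,0.1,0,0.05,0],
  [-11.2,0,0.6,0,0.1,0],
  [-16.7,0,1.3,0,0.15,0],
  [-22.3,0,2.2,0,0.2,0],
  [-27.7,0,3.5,0,0.25,0],
  [-33.1,0,5.0,0,0.3,0],
  [-37.4,0,6.4,0,0.34,0],
  [-40.9,0,7.7,0,0.373,0],
  [-40.9,0,7.7,0,0.373,0],
])

```text
t: 5.22
eef_pos: [0.5158, 0.2768, 0.1269]
tool_rot: [[-0.894, -0.412, -0.173], [-0.405, 0.911, -0.078], [0.19, -0.0, -0.982]]
force: [-0.4, -2.9, 13.1]
gripper_width: 0.0193
```

Run:
```python
from h import *
f=grab('scene'); cv2.imwrite('pics/rock.png',cv2.resize(f['pixels'][140:225,170:270,::-1],(800,600)[:2] if 0 else (700,595),interpolation=cv2.INTER_CUBIC))
```

```text
(no output)
```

View pics/rock.png

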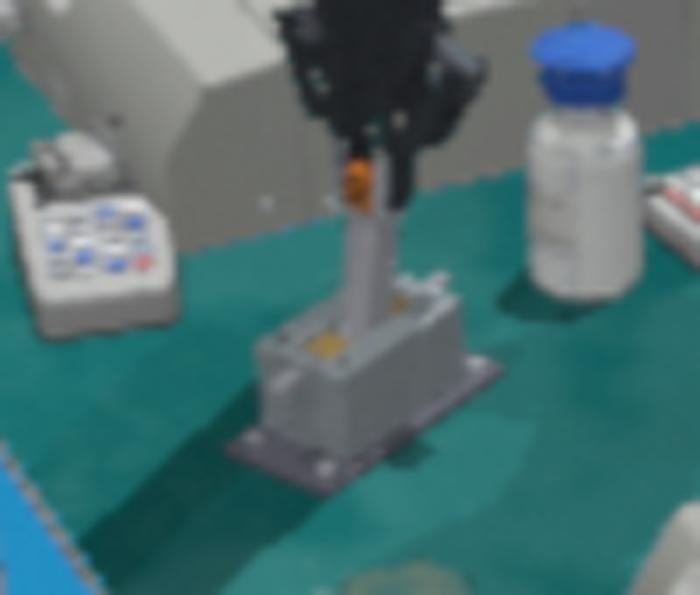

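The key leans to the block's far side, with the near brass shoe visible clear of the shank at (325,345). I'll rock once more to the other side for margin, then bring it upright.

Request:
arm_command([
  [5.6,0,0.1,0,-0.05,0],
  [11.2,0,0.5,0,-0.1,0],
  [16.7,0,1.1,0,-0.15,0],
  [22.3,0,2.0,0,-0.2,0],
  [27.7,0,3.2,0,-0.25,0],
  [33.1,0,4.6,0,-0.3,0],
  [38.4,0,6.3,0,-0.35,0],
  [42.6,0,7.8,0,-0.39,0],
  [42.6,0,7.8,0,-0.39,0],
])

```text
t: 6.4
eef_pos: [0.4773, 0.2592, 0.1272]
tool_rot: [[-0.892, -0.412, 0.185], [-0.404, 0.911, 0.083], [-0.203, -0.0, -0.979]]
force: [5.8, -1.8, 1.7]
gripper_width: 0.0191
```

Request:
arm_command([
  [-5.6,0,0.1,0,0.05,0],
  [-11.2,0,0.5,0,0.1,0],
  [-16.7,0,1.2,0,0.15,0],
  [-22.5,0,2.2,0,0.202,0],
  [-22.5,0,2.2,0,0.202,0],
  [-22.5,0,2.2,0,0.202,0],
])

```text
t: 7.15
eef_pos: [0.4967, 0.268, 0.1289]
tool_rot: [[-0.911, -0.412, -0.001], [-0.412, 0.911, -0.001], [0.001, -0.0, -1.0]]
force: [0.8, -3.4, 4.2]
gripper_width: 0.019
```

Request:
arm_command([
  [0,0,-3,0,0,0],
  [0,0,-6,0,0,0],
  [0,0,-9,0,0,0],
  [0,0,-9,0,0,0],
], claw=255, force=80)

```text
t: 7.65
eef_pos: [0.4968, 0.2682, 0.1381]
tool_rot: [[-0.911, -0.412, -0.0], [-0.412, 0.911, -0.001], [0.0, -0.0, -1.0]]
force: [0.5, -3.6, -1.9]
gripper_width: 0.0185
```

Request:
arm_command([
  [0,0,-15,0,0,0],
  [0,0,-30,0,0,0],
  [0,0,-50,0,0,0],
  [0,0,-75,0,0,0],
  [0,0,-80,0,0,0],
  [0,0,-80,0,0,0],
])

```text
t: 8.4
eef_pos: [0.4969, 0.2691, 0.2184]
tool_rot: [[-0.911, -0.413, 0.001], [-0.413, 0.911, 0.001], [-0.001, 0.001, -1.0]]
force: [0.4, -0.6, -3.4]
gripper_width: 0.0186
```

Run:
```python
from h import *
f=grab('scene'); cv2.imwrite('pics/lift.png',cv2.resize(f['pixels'][110:225,170:290,::-1],(600,575),interpolation=cv2.INTER_CUBIC))
s=arm.get_state(); print(s['joint_positions'].round(3))
```

```text
[-0.505  0.432 -0.109  1.762  0.055  0.95   1.361]
```

View pics/lift.png

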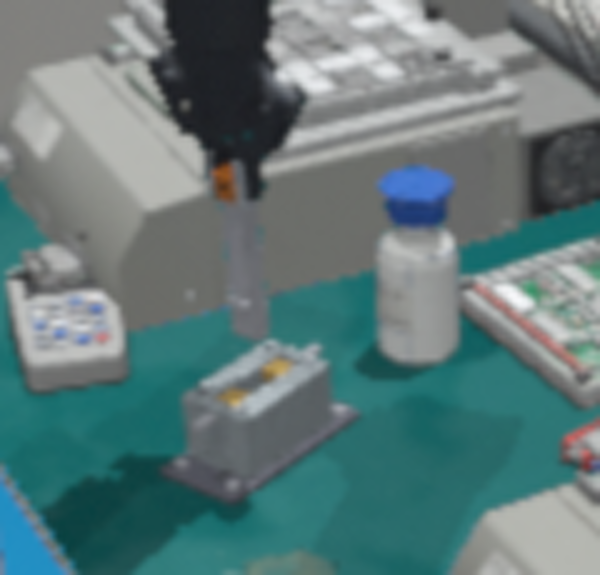

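The key is out and hangs straight in the gripper (foot at (250,330)), and both brass shoes are spread apart at (235,397) and (278,368). Now I carry it to the open bench.

Request:
arm_command([
  [4,-19,2,0,0,0.04],
  [8,-38,4,0,0,0.08],
  [13,-57,6,0,0,0.12],
  [17,-76,8,0,0,0.165],
  [21,-95,10,0,0,0.21],
  [25,-114,12,0,0,0.25],
  [30,-133,14,0,0,0.29],
  [34,-152,15,0,0,0.33],
  [34,-152,15,0,0,0.33],
])

```text
t: 9.57
eef_pos: [0.5291, 0.1139, 0.2029]
tool_rot: [[-0.996, -0.091, 0.0], [-0.091, 0.996, -0.001], [0.0, -0.001, -1.0]]
force: [0.6, 0.2, -3.7]
gripper_width: 0.0183
```

Request:
arm_command([
  [0,0,0,0,0.1,0],
  [0,0,0,0,0.2,0],
  [0,0,0,0,0.3,0],
  [0,0,0,0,0.4,0],
  [0,0,0,0,0.5,0],
  [0,0,0,0,0.6,0],
  [0,0,0,0,0.7,0],
  [0,0,0,0,0.7,0],
  [0,0,0,0,0.7,0],
])

```text
t: 10.7
eef_pos: [0.5289, 0.1165, 0.203]
tool_rot: [[-0.763, -0.096, -0.639], [-0.074, 0.995, -0.061], [0.642, 0.0, -0.766]]
force: [0.0, 0.2, -3.0]
gripper_width: 0.0184
```

Request:
arm_command([
  [-14,0,17,0,0,0],
  [-28,0,33,0,0,0],
  [-42,0,50,0,0,0],
  [-56,0,67,0,0,0],
  [-65,0,77.5,0,0,0],
  [-68,0,81,0,0,0],
  [-70,0,83.5,0,0,0],
  [-70,0,83.5,0,0,0],
])

```text
t: 11.7
eef_pos: [0.5291, 0.1161, 0.0963]
tool_rot: [[-0.762, -0.095, -0.64], [-0.073, 0.995, -0.061], [0.643, 0.0, -0.766]]
force: [2.8, -0.5, 10.9]
gripper_width: 0.0187
```

Request:
arm_command([
  [0,0,0,0,0,0],
  [-6,0,0,0,0,0],
  [-11.5,0,0.7,0,0,0],
  [-17,0,1.4,0,0,0],
  [-22.6,0,2.3,0,0,0],
  [-28,0,3.6,0,0,0],
  [-33.4,0,5.1,0,0,0],
  [-33.4,0,5.1,0,0,0],
], claw=255, force=20)

```text
t: 12.7
eef_pos: [0.5518, 0.1181, 0.0704]
tool_rot: [[-0.763, -0.095, -0.64], [-0.073, 0.995, -0.061], [0.643, 0.0, -0.766]]
force: [4.6, 0.1, 8.1]
gripper_width: 0.0185
```

Request:
arm_command([
  [-5,0,1.8,0,0,0],
  [-10.5,0,3.9,0,0,0],
  [-15.5,0,6.2,0,0,0],
  [-20.6,0,8.7,0,0,0],
  [-25.5,0,11.5,0,0,0],
  [-30.1,0,14.6,0,0,0],
  [-34.6,0,18,0,0,0],
  [-39,0,21.4,0,0,0],
  [-45.5,0,27.5,0,0,0],
  [-45.5,0,27.5,0,0,0],
])

```text
t: 13.95
eef_pos: [0.5682, 0.1199, 0.0194]
tool_rot: [[-0.762, -0.095, -0.641], [-0.073, 0.995, -0.061], [0.644, 0.0, -0.765]]
force: [1.5, 1.5, 3.3]
gripper_width: 0.0186
```

Run:
```python
from h import *
f=grab('scene'); cv2.imwrite('pics/lay.png',cv2.resize(f['pixels'][130:260,190:340,::-1],(690,598),interpolation=cv2.INTER_CUBIC))
```

```text
(no output)
```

View pics/lay.png

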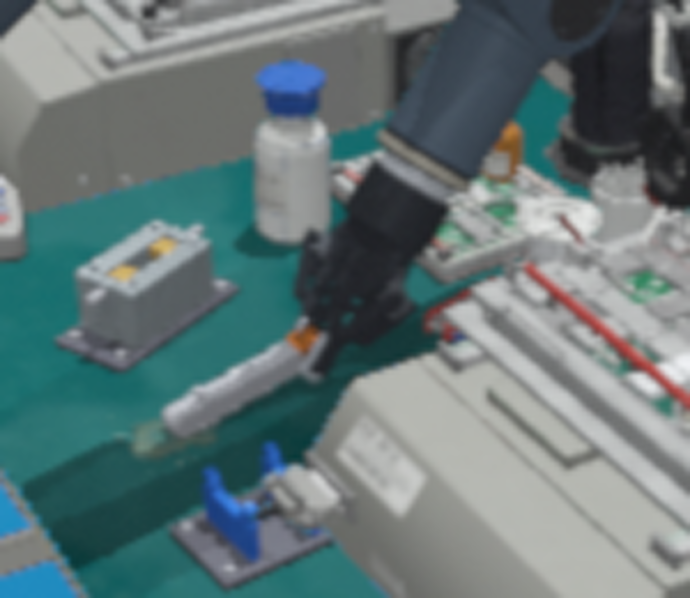

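The key lies almost flat with its foot at (185,415) and its head still in the fingers at (303,338). Now I release and back away.

Request:
arm_command([
  [0,0,0,0,0,0],
  [0,0,0,0,0,0],
  [0,0,0,0,0,0],
  [0,0,0,0,0,0],
  [0,0,-10,0,0,0],
  [0,0,-30,0,0,0],
  [0,0,-60,0,0,0],
  [0,0,-90,0,0,0],
  [0,0,-110,0,0,0],
], claw=120)

```text
t: 15.12
eef_pos: [0.6395, 0.1266, 0.1041]
tool_rot: [[-0.763, -0.095, -0.64], [-0.073, 0.995, -0.061], [0.643, 0.0, -0.766]]
force: [-0.2, -0.0, -0.1]
gripper_width: 0.045
```

Request:
arm_command([
  [12,0,-5,0,-0.1,0],
  [25,0,-10,0,-0.2,0],
  [40,0,-15,0,-0.3,0],
  [55,0,-15,0,-0.4,0],
  [65,0,-15,0,-0.5,0],
  [75,0,-15,0,-0.6,0],
  [80,0,-15,0,-0.7,0],
  [80,0,-15,0,-0.7,0],
])

```text
t: 16.12
eef_pos: [0.586, 0.1217, 0.1671]
tool_rot: [[-0.995, -0.095, 0.001], [-0.095, 0.995, 0.0], [-0.001, 0.0, -1.0]]
force: [0.0, 0.1, -0.4]
gripper_width: 0.0453
```

Run:
```python
from h import *
for n in('scene','top'):
    f=grab(n); P=pts(f)
    hsv=cv2.cvtColor(f['pixels'],cv2.COLOR_RGB2HSV); h,s,v=hsv[...,0],hsv[...,1],hsv[...,2]
    box=(P[...,0]>.41)&(P[...,0]<.66)&(P[...,1]>.06)&(P[...,1]<.17)
    M=box&(P[...,2]>.012)&(P[...,2]<.04)
    q=P[M]; r=cv2.minAreaRect((q[:,:2]*1000).astype(np.float32)); l=cv2.fitLine((q[:,:2]*1000).astype(np.float32),cv2.DIST_HUBER,0,.01,.01).ravel()
    print(n,len(q),q.mean(0).round(4),np.round(r[0],1),np.round(r[1],1),round(r[2],1),'line',l.round(3),'z',np.percentile(q[:,2],[10,50,90]).round(3))
    o=P[box&(h<18)&(s>140)&(v>90)&(P[...,2]<.05)&(P[...,2]>.0)]; print('orange',len(o),o.mean(0).round(4) if len(o) else '')
a=load('scene')['pixels'][170:255,200:320,::-1]; b=load('top')['pixels'][190:270,220:300,::-1]
cv2.imwrite('pics/laid.png',np.hstack([cv2.resize(a,(480,340),interpolation=cv2.INTER_CUBIC),cv2.resize(b,(320,340),interpolation=cv2.INTER_CUBIC)]))
```

```text
scene 245 [0.5144 0.1117 0.0226] [516.9 114.2] [141.7  33.2] 7.7 line [9.96000e-01 9.20000e-02 5.14311e+02 1.09695e+02] z [0.015 0.024 0.028]
orange 28 [0.5745 0.1157 0.0221]Traceback (most recent call last):
  File "<stdin>", line 7, in <module>
cv2.error: OpenCV(4.12.0) /io/opencv/modules/imgproc/src/linefit.cpp:50: error: (-215:Assertion failed) count > 0 in function 'fitLine2D_wods'
```

The scene camera finds the key lying 142 mm long at 5.3°, centre (0.517, 0.1145), released; that agrees with where the fingers let go. The arm hides it from the top camera. Now I regrasp it near mid shank.

Request:
arm_command([
  [22,0,10,0,0,0],
  [45,0,30,0,0,0],
  [67,0,60,0,0,0],
  [67,0,95,0,0,0],
  [67,0,125,0,0,0],
  [67,0,145,0,0,0],
  [67,0,153,0,0,0],
  [67,0,153,0,0,0],
])

```text
t: 17.23
eef_pos: [0.5206, 0.1153, 0.0119]
tool_rot: [[-0.995, -0.095, -0.001], [-0.095, 0.995, -0.0], [0.001, -0.0, -1.0]]
force: [-0.0, 0.9, 0.8]
gripper_width: 0.0452
```

Request:
arm_command([
  [0,0,0,0,0,0],
  [0,0,0,0,0,0],
  [0,0,0,0,0,0],
  [0,0,0,0,0,0],
  [0,0,0,0,0,0],
], claw=255, force=60)

```text
t: 17.85
eef_pos: [0.5208, 0.1154, 0.0134]
tool_rot: [[-0.995, -0.095, 0.002], [-0.095, 0.995, 0.0], [-0.002, 0.0, -1.0]]
force: [-0.4, -0.2, 6.7]
gripper_width: 0.0192
```

Request:
arm_command([
  [0,0,-10,0,0,0],
  [0,0,-35,0,0,0],
  [0,0,-70,0,0,0],
  [0,0,-105,0,0,0],
  [0,0,-125,0,0,0],
  [0,0,-125,0,0,0],
])

```text
t: 18.6
eef_pos: [0.5208, 0.1154, 0.1391]
tool_rot: [[-0.995, -0.095, 0.003], [-0.095, 0.995, 0.001], [-0.003, 0.001, -1.0]]
force: [-0.4, 0.4, -2.9]
gripper_width: 0.0184
```

Request:
arm_command([
  [11,-17,0,0,0,0],
  [23,-34,0,0,0,0],
  [34,-52,0,0,0,0],
  [45,-69,0,0,0,0],
  [56,-86,0,0,0,0],
  [68,-103,0,0,0,0],
  [79,-121,0,0,0,0],
  [90,-138,0,0,0,0],
  [90,-138,0,0,0,0],
])

```text
t: 19.73
eef_pos: [0.4426, -0.0325, 0.1375]
tool_rot: [[-0.996, -0.092, -0.0], [-0.092, 0.996, -0.0], [0.001, -0.0, -1.0]]
force: [1.1, 0.0, -2.5]
gripper_width: 0.0185
```

Run:
```python
from h import *
s=arm.get_state(); print(s['eef_pos'].round(4),s['joint_positions'].round(2)); t=s['eef_pos']
f=grab('scene'); P=pts(f); grab('top')
hsv=cv2.cvtColor(f['pixels'],cv2.COLOR_RGB2HSV); h,sa,v=hsv[...,0],hsv[...,1],hsv[...,2]
d=P-t; box=(abs(d[...,0])<.1)&(abs(d[...,1]+.0)<.03)&(d[...,2]<.02)&(d[...,2]>-.02)
q=P[box]; c=np.array([.9955,.095,0]); a=(q-t)@c
print(len(q),'along',np.percentile(a,[1,99]).round(4))
near=q[a<-.045]; far=q[a>.04]; print('foot z',near.mean(0).round(4),np.ptp(near[:,2]).round(3),'head',far.mean(0).round(4) if len(far) else None)
a=f['pixels'][180:275,200:300,::-1]; g=load('top'); b=g['pixels'][210:280,240:320,::-1]
cv2.imwrite('pics/over.png',np.hstack([cv2.resize(a,(442,420),interpolation=cv2.INTER_CUBIC),cv2.resize(b,(358,420),interpolation=cv2.INTER_CUBIC)]))
```

```text
[ 0.4426 -0.0325  0.1375] [-0.03  0.38  0.    2.15 -0.    0.61  1.63]
362 along [-0.0739  0.0904]
foot z [ 0.3827 -0.0412  0.1443] 0.024 head [ 0.5026 -0.0377  0.1398]
```

View pics/over.png

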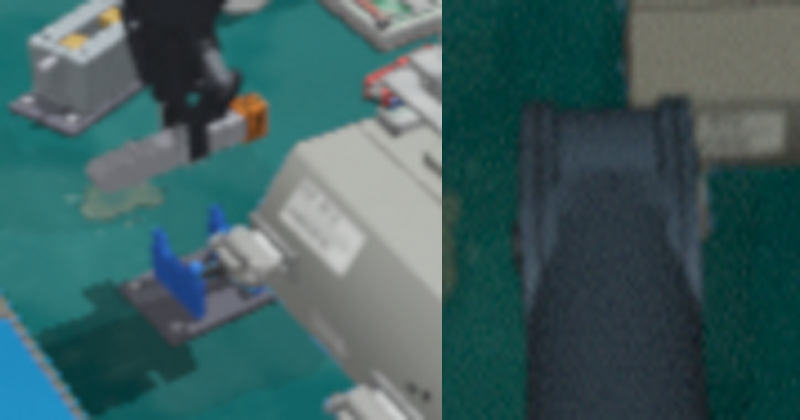

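The key is held level with its foot 74 mm from the fingers, so mid shank is about 3.5 mm from the finger centre. The rest is directly below, with the clamp beside it at (245,250). Now I lower step by step and watch the force.

Request:
arm_command([
  [0,2,15,0,0,0],
  [0,2,30,0,0,0],
  [0,2,45,0,0,0],
  [0,2,53,0,0,0],
  [0,2,53,0,0,0],
])

```text
t: 20.45
eef_pos: [0.4435, -0.0283, 0.0841]
tool_rot: [[-0.995, -0.096, -0.001], [-0.096, 0.995, 0.0], [0.001, 0.0, -1.0]]
force: [-0.5, -1.2, -1.8]
gripper_width: 0.0183
```

Request:
arm_command([
  [0,0,5,0,0,0],
  [0,0,10,0,0,0],
  [0,0,10,0,0,0],
])

```text
t: 20.82
eef_pos: [0.4434, -0.0287, 0.0742]
tool_rot: [[-0.995, -0.095, -0.0], [-0.095, 0.995, -0.0], [0.0, 0.0, -1.0]]
force: [-0.4, 1.1, -2.7]
gripper_width: 0.0185
```

Request:
arm_command([
  [0,-1,3,0,0,0],
  [0,-1,7,0,0,0],
  [0,-1,10,0,0,0],
  [0,-1,10,0,0,0],
])

```text
t: 21.32
eef_pos: [0.4434, -0.0297, 0.0642]
tool_rot: [[-0.995, -0.095, -0.001], [-0.095, 0.995, -0.0], [0.001, 0.0, -1.0]]
force: [-0.3, -0.0, -2.4]
gripper_width: 0.0188
```

Request:
arm_command([
  [0,-1,3,0,0,0],
  [0,-1,6,0,0,0],
  [0,-1,6,0,0,0],
])

```text
t: 21.7
eef_pos: [0.4435, -0.0307, 0.0582]
tool_rot: [[-0.995, -0.095, -0.0], [-0.095, 0.995, -0.0], [0.0, 0.0, -1.0]]
force: [0.1, 0.5, -2.0]
gripper_width: 0.0188
```

Request:
arm_command([
  [0,0,2,0,0,0],
  [0,0,4,0,0,0],
  [0,0,4,0,0,0],
])

```text
t: 22.08
eef_pos: [0.4436, -0.0306, 0.0543]
tool_rot: [[-0.995, -0.095, -0.0], [-0.095, 0.995, -0.0], [0.0, 0.0, -1.0]]
force: [-0.0, 0.0, -2.5]
gripper_width: 0.0188
```

Request:
arm_command([
  [0,-1,1.5,0,0,0],
  [0,-1,3,0,0,0],
  [0,-1,3,0,0,0],
])

```text
t: 22.45
eef_pos: [0.4437, -0.0317, 0.0513]
tool_rot: [[-0.995, -0.095, -0.0], [-0.095, 0.995, -0.0], [0.0, -0.0, -1.0]]
force: [-0.5, 0.4, -2.7]
gripper_width: 0.0188
```

Request:
arm_command([
  [0,0,1,0,0,0],
  [0,0,2,0,0,0],
  [0,0,2,0,0,0],
])

```text
t: 22.82
eef_pos: [0.4438, -0.0317, 0.0494]
tool_rot: [[-0.995, -0.095, -0.0], [-0.095, 0.995, -0.0], [0.0, -0.0, -1.0]]
force: [0.4, -0.8, -1.9]
gripper_width: 0.0187
```

Request:
arm_command([
  [0,0,0,0,0,0],
  [0,0,0,0,0,0],
  [0,0,0,0,0,0],
  [0,0,0,0,0,0],
], claw=175)

```text
t: 23.32
eef_pos: [0.4438, -0.0317, 0.0495]
tool_rot: [[-0.995, -0.095, 0.0], [-0.095, 0.995, -0.0], [-0.0, -0.0, -1.0]]
force: [0.2, -0.4, 0.4]
gripper_width: 0.0266
```

Request:
arm_command([
  [0,0,-5,0,0,0],
  [0,0,-15,0,0,0],
  [0,0,-30,0,0,0],
  [0,0,-60,0,0,0],
  [0,0,-100,0,0,0],
  [0,0,-140,0,0,0],
  [0,0,-140,0,0,0],
])

```text
t: 24.2
eef_pos: [0.4453, -0.0317, 0.1926]
tool_rot: [[-0.995, -0.095, 0.006], [-0.095, 0.995, 0.0], [-0.006, -0.0, -1.0]]
force: [1.1, -0.7, -1.3]
gripper_width: 0.0271
```

Request:
arm_command([
  [-20,30,-10,0,0,0],
  [-40,75,-20,0,0,0],
  [-60,125,-20,0,0,0],
  [-80,180,-20,0,0,0],
  [-80,220,-20,0,0,0],
  [-80,220,-20,0,0,0],
])

```text
t: 24.95
eef_pos: [0.5013, 0.1987, 0.2087]
tool_rot: [[-0.995, -0.101, -0.002], [-0.101, 0.995, 0.001], [0.001, 0.001, -1.0]]
force: [-0.3, -0.4, 0.3]
gripper_width: 0.0271
```

Run:
```python
from h import *
o={}
for n in('scene','top'):
    f=grab(n); P=pts(f); hsv=cv2.cvtColor(f['pixels'],cv2.COLOR_RGB2HSV); h,s,v=hsv[...,0],hsv[...,1],hsv[...,2]
    q=P[(h<18)&(s>140)&(v>90)&(abs(P[...,0]-.51)<.06)&(abs(P[...,1]+.03)<.05)]
    print(n,'head',len(q),q.mean(0).round(4) if len(q) else '')
    c=np.array([.9955,.0955]); n2=np.array([-.0955,.9955]); r=P[...,:2]-[.4525,-.0355]; a=r@c; b=r@n2
    M=(abs(b)<.018)&(abs(a)<.1)&(P[...,2]>.03)&(P[...,2]<.08)&(s<90)
    q=P[M]; print('  n',len(q),'along',np.percentile(a[M],[1,99]).round(4),'topz',[np.percentile(q[(a[M]>lo)&(a[M]<lo+.03),2],60).round(4) for lo in(-.075,-.015,.03) if ((a[M]>lo)&(a[M]<lo+.03)).sum()>3],'b mean',b[M].mean().round(4))
a=load('scene')['pixels'][205:275,205:285,::-1]; b=load('top')['pixels'][220:275,248:310,::-1]
cv2.imwrite('pics/final.png',np.hstack([cv2.resize(x,(400,350),interpolation=cv2.INTER_CUBIC) for x in(a,b)]))
```

```text
scene head 11 [ 0.4933 -0.0269  0.0659]
  n 273 along [-0.0823  0.0417] topz [np.float64(0.0606), np.float64(0.061), np.float64(0.061)] b mean 0.0013
top head 28 [ 0.4996 -0.0257  0.0551]
  n 208 along [-0.0842  0.033 ] topz [np.float64(0.0608), np.float64(0.0606), np.float64(0.0585)] b mean 0.0039
```

View pics/final.png

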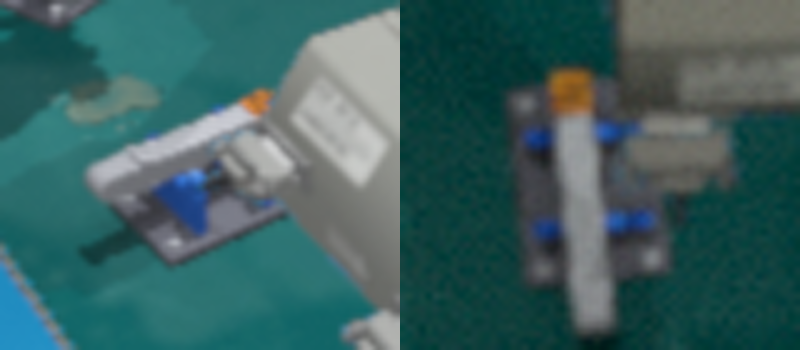

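The key lies level in both saddles. Its top is at 60.6 mm at the foot end and middle (60 expected), mid shank is about 6 mm from the rest's centre along it and 4 mm across, and the robot is clear. Handing in.

```bash
python3 -c "
from station import arm
print(arm.job_done()); print(arm.get_state()['t'])"
```

```text
the job is handed in; nothing more can be done
None
the job is handed in; nothing more can be done
```

The key is lying level in both saddles of the rest, and I handed the job in at about 25 s of the 58 s allowed. No verdict is reported.

**What I did**
- **Rocking:** I gripped the orange head across its flat faces and rocked it -0.19, +0.19, then -0.20 rad about its foot. That should push each shoe back about 7 mm. I did not measure the shoe travel directly.
- **Pulling out:** The key came out with only its own weight on the wrist, about 2–3 N, and did not jam.
- **Laying down:** I tilted the key, put its foot on the bench, pivoted it down flat, let go and backed away.
- **Setting in the rest:** I took it again about 4 mm from the middle of the shank and lowered it into the saddles. A machine clamp overhangs one side of the rest, so I went down in small steps. The force stayed near the key's weight, so nothing was touched on the way.

**Last checks**
- **Height:** The top of the key is about 60.6 mm above the bench at the foot end and middle; 60 mm is expected. At the head end the two cameras read 61 and 58.5 mm, which is within their noise.
- **Position:** The middle of the shank is about 6 mm from the rest's centre along it and 1 to 4 mm across it; the limit is 18 mm. It was set down within about 0.01 rad of the rest's direction.
- **Robot:** It was about 0.2 m clear of the rest, with the force near zero.

**Not checked**
- I did not re-measure the weight, bottle, nippers or hex keys at the end. The arm never went to them, and no unexpected contact force showed.
- Right after release, the flat lie on the bench was confirmed by the scene camera only. The arm hid it from the top camera.

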